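# Square a stack of plates and hold a torch on it in slanting light

### The arm

A 6-joint arm with a two-finger parallel gripper is mounted at the origin on a cart in front of the work surface, level with it; the furniture and walls round the work are solid. World frame = base frame: x ahead of the robot, y to its left, z up, the work surface at z = 0. Lengths are in m, angles in degrees, forces in N, time in s.
With the tool pointing down it reaches from about 0.4 to 0.825 m from the base axis. Payload 7 kg.
Tool frame: the origin (TCP) lies midway between the tips of the shut fingers; the grasp point (between the pads) lies 19 mm behind it; z points along the fingers, y is the line along which they close (so a half turn about z gives the same grasp; the last joint's range is limited). The gripper opens to 88 mm and grips with 3 to 60 N. Pads are 19 mm wide; open, the fingers measure 130 mm over their backs; the gripper's body (78 mm by 193 mm) begins 47 mm behind the grasp point.
Start: joints at [-46.977, 20.546, 0.682, 0, -70.136, -16.507], TCP at [0.301, -0.604, 0.227] pointing down, gripper open.
Joint ranges: [-176.03, 176.03], [-82.01, 121.73], [-58.28, 71.71], [-173.87, 95.51], [-174.79, -0.11], [-173.66, 173.66]. Speed limits (degrees/s): [136.94, 136.94, 172.46, 180, 180, 180].

### API

Orientations are given as [roll, pitch, yaw] about the fixed x, y, z axes, in that order (R = Rz(yaw) Ry(pitch) Rx(roll)).
In Python, from plant import ctrl, viewer, close_job gives the robot as it stands. The module is installed in compiled form; this text tells all that it offers.
- The arm moves only by the tool step_arm, never from a script. Its argument "moves" is a list that holds one entry, the list of rows, each a list of 5 numbers: the shift along the world's x, y, z in cm, then the turn about the world's z in rad, then the finger opening in cm, from 0 to 8.76. In form: [[[tx, ty, tz, twist, grip], ...]]. A call has 1 to 10 rows; each row shifts and turns the commanded pose from where the row before left it; what a row does not reach is not made up. A row lasts 1/10 s, in which the tool goes at most 50 mm and 8.59 degrees, less where a joint would pass 70% of its speed; a pose out of reach is approached as far as the arm can. A call with a gripper value outside its range is refused whole. The fingers move at their own pace and stop on an object; the grip force is fixed at half the most. Time passes only in rows, so rows that do not move let the fingers close. It gives the time, the measured TCP pose, the force, the opening and the grip force at its end, in the units of the state.
- ctrl.get_obs(): the state, without advancing time (a new reading comes with each control period).
- viewer.snapshot(name): name is "scene" or "top" or "wrist"; returns (picture, depth): 480x640x3 uint8, blue, green, red; 480x640 float32, m along the optical axis (not along the pixel's ray), 0 where there is no reading.
- viewer.camera_info(name): a dict with "camera_matrix" (3x3 intrinsics, pixels), "k1" (the pictures are not rectified: a ray, as slopes to the right and down, at radius r is drawn at 1 + k1 r^2 times it, then the intrinsics apply), "eye" and "orientation" of the camera in the world. Camera axes: x right, y down, z forward; pixel columns grow to the right and rows downward; lengths in m; the calibration is good to about 2 mm. A picture is of the moment at which its call begins: read the wrist's pose just before it. camera_info takes no time and is no camera call; for the wrist camera it gives the pose at the moment of the call.
- close_job(): hands the job in; it is judged then, once.
The state is a dict: "clock": time; "joint_pos": joint angles; "qvel": joint speeds; "tau": joint torques, N m; "tool_pos": TCP position; "orientation": TCP orientation; "force": force on the tool from outside, world axes, zero at the start; "moment": the same for the moment, N m; "opening": finger opening in m; "gripper_force": force on a finger pad.
Only numpy, scipy, OpenCV 4.12 (cv2) and the standard library are available. Lean on these libraries where they do the work, as an engineer would, in place of code of your own. Each camera call takes 0.05 s, during which the arm holds its last target. There are 200 camera calls.

### The job

Tap or press the untidy stack of four square metal plates on its riser block from its sides until all their edges are flush, leaving it squared on its block. Then draw the torch up out of its holder, turn it to about 45 degrees from upright with the lamp end lower, and finish while holding it raised there, its lamp about 10 cm from the middle of the top plate and pointing straight at it. Do not put the torch down or let go at the end, do not touch the stack with it, and leave the other things on the table where they are.

Things in the scene. Friction and masses are not known exactly. Their poses are not given: they have to be found in the camera images.
- plate_0: the lowest plate of the stack, lying on the riser block: square grey aluminium plate 50 x 50 x 4 mm with four small dark holes near its corners, 30 g, loose; origin at the centre of its underside, x and y along its edges, z up. 
- plate_1: second plate from below: square grey aluminium plate 50 x 50 x 4 mm with four small dark holes near its corners, 30 g, loose; origin at the centre of its underside, x and y along its edges, z up. 
- plate_2: third plate from below: square grey aluminium plate 50 x 50 x 4 mm with four small dark holes near its corners, 30 g, loose; origin at the centre of its underside, x and y along its edges, z up. 
- plate_3: the top plate: square grey aluminium plate 50 x 50 x 4 mm with four small dark holes near its corners, 30 g, loose; origin at the centre of its underside, x and y along its edges, z up. The stack is 16 mm high; plates start up to 16 mm and 0.25 rad out of line and slide when pushed or squeezed at the edges.
- riser: the fixed dark steel block 38 x 38 x 20 mm under the stack; origin at the centre of its underside on the work surface, x and y along its edges. The squared plates overhang it by 6 mm all round, so fingertips can pass below the lowest plate's edge (z = 20 mm).
- holder: the fixed black torch holder: an upright round tube, 42 mm outside, 32 mm bore, rim 48 mm above the table, inner floor 6 mm above it, on a flange 64 (x) x 50 (y) x 6 mm; origin at the centre of its underside.
- torch: black pocket torch, 104 mm long, 70 g, standing loosely lamp end down in the holder; its head (28 mm across, 31 mm long) is inside the tube, its straight round body (21 mm) sticks up to 110 mm above the table. Own y runs along it from lamp to tail. A switch 12 mm wide stands out 3 mm on its -z side, 11 to 19 mm from the tail. Origin at mid-length, 13.5 mm to the -z side of its axis.
- torch_lamp (a point): centre of the torch's lamp face, on its axis; same axes as the torch (light goes along -y)
- torch_tail (a point): centre of the torch's tail end, on its axis, 104 mm from the lamp; uppermost at the start
- objective: bystander, leave alone: microscope objective 28 mm across, 52 mm tall, standing; origin under its centre
- lens_mount: bystander, leave alone: lens in a ring on a pedestal post, 32 x 35 x 106 mm, standing; origin under its centre
- post: bystander, leave alone: bare steel post 13 mm across, 75 mm tall, standing; origin under its centre
- fork_clamp: bystander, leave alone: black slotted clamp 26 x 52 x 8 mm lying flat; origin under its centre
Mind the look-alikes: they are no part of the job. What is shaped like the plate_2 but blue or orange is not meant. What is shaped like the plate_3 but purple is not meant.

How it is judged:
By the outcome, as a careful person would: the job done as asked, in the order asked, and still so for the second after the job is handed in, while the arm keeps its last pose, push and grip.
It also fails if it takes over 72 s, if anything falls off the work surface, if the arm or the gripper's body presses on something with over 40 N, if the wrist force passes 120 N, or if a joint passes its speed limit or range.

## Working session

There is one attempt and no reset: what is moved stays moved. The work goes in short steps, Python scripts to look and compute and a tool call to move; the robot and the scene stay as the last step left them, time stands still between calls to the robot, and variables do not carry over. Pictures are saved under pics/ and viewed, at most 10 in all, crops included, and the job is handed in when it is done.

Besides the shell and the picture viewer there is one more tool, called after "Emit:" by a JSON object that holds its "api" and its "payload", one argument or row to a line. step_arm: Moves the arm, as the interface text tells. Its arguments: {"type":"object","properties":{"moves":{"type":"array","items":{"type":"array","items":{"type":"array","items":{"type":"number"}}}}},"required":["moves"]}

```bash
mkdir -p pics; cat > h.py <<'E'
import numpy as np, cv2
from plant import ctrl, viewer, close_job
from scipy.spatial.transform import Rotation as R
def cam(n):
    i=viewer.camera_info(n); K=np.array(i["camera_matrix"]); return i,K
def rot(i):
    o=np.array(i["orientation"],float)
    return o if o.shape==(3,3) else R.from_euler('xyz',o,degrees=True).as_matrix()
def world(i,uv,depth=None,z=None):
    K=np.array(i["camera_matrix"]);k=i["k1"]
    uv=np.atleast_2d(uv).astype(float)
    s=cv2.undistortPoints(uv.reshape(-1,1,2),K,np.array([k,0,0,0],float)).reshape(-1,2)
    d=np.c_[s,np.ones(len(s))]@rot(i).T; e=np.array(i["eye"])
    t=np.asarray(depth) if z is None else (z-e[2])/d[:,2]
    return e+d*np.reshape(t,(-1,1))
def cloud(i,dep):
    v,u=np.mgrid[:480,:640]; return world(i,np.c_[u.ravel(),v.ravel()],depth=dep.ravel()).reshape(480,640,3)
def pix(i,P):
    K=np.array(i["camera_matrix"]); M=rot(i); r=cv2.Rodrigues(M.T)[0]; t=-M.T@np.array(i["eye"])
    return cv2.projectPoints(np.atleast_2d(P).astype(float),r,t,K,np.array([i["k1"],0,0,0],float))[0].reshape(-1,2)
E
python3 - <<'E'
from h import *
for n in("top","scene"):
    i,K=cam(n);a,d=viewer.snapshot(n);cv2.imwrite(f"pics/{n}0.png",a);np.savez(f"{n}0.npz",a=a,d=d)
    print(n,i)
print(ctrl.get_obs())
E
```

```text
top {'camera_matrix': array([[485.52673056,   0.        , 320.69176714],
       [  0.        , 485.52673056, 238.93689994],
       [  0.        ,   0.        ,   1.        ]]), 'k1': -0.13091694185336575, 'eye': array([ 0.57252974, -0.06631871,  0.93343761]), 'orientation': array([-1.77294663e+02,  1.42536386e-01, -8.97232524e+01])}
scene {'camera_matrix': array([[620.80317173,   0.        , 311.25890802],
       [  0.        , 620.80317173, 232.1779709 ],
       [  0.        ,   0.        ,   1.        ]]), 'k1': 0.07577057003399369, 'eye': array([-0.08963534, -0.22955891,  0.60163147]), 'orientation': array([-124.15159183,   -0.59456466,  -75.40891403])}
{'clock': 0.1, 'joint_pos': array([-4.69784559e+01,  2.05881750e+01,  6.39769476e-01, -1.69157672e-02,
       -7.01336703e+01, -1.65056786e+01]), 'qvel': array([-0.02378772, -0.05115427,  0.16955334,  0.07323263,  0.03336977,
       -0.00253264]), 'tau': array([-1.34883878e-03, -5.84162271e+01,  2.93753332e+01,  7.01554388e+00,
        1.01957854e-02, -5.87457703e-05]), 'tool_pos': array([ 0.3011296 , -0.60364376,  0.22571508]), 'orientation': array([ 1.79916788e+02, -8.07323360e-03, -1.53489888e+02]), 'force': array([0.02682939, 0.83843107, 0.07115495]), 'moment': array([ 0.03512212,  0.00045254, -0.00713257]), 'gripper_force': 0.0, 'opening': 0.0874100891509976}
```

View pics/top0.png

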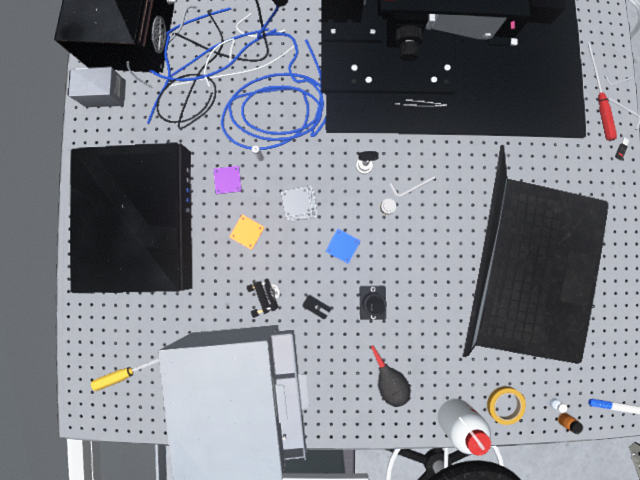

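View pics/scene0.png

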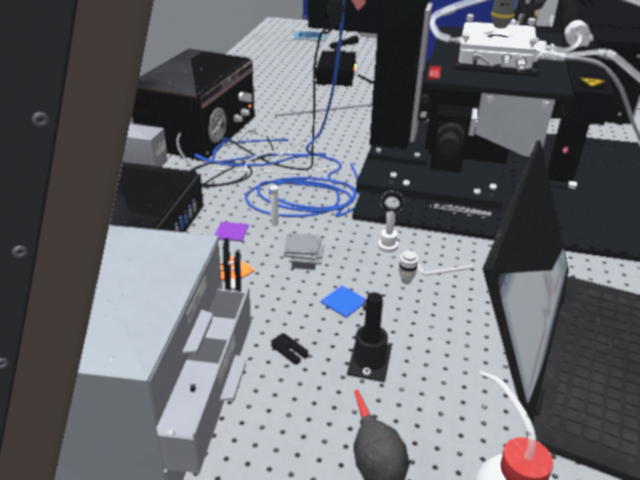

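```bash
python3 - <<'E'
from h import *
i,K=cam("top");z=np.load("top0.npz")
for n,uv,h in(("stack",(299,203),.036),("tail",(374,299),.11),("flange",(373,303),.006),("blue",(344,246),.004),("orange",(246,232),.004),("purple",(228,180),.004),("clamp",(317,306),.008),("post",(255,149),.075),("lens",(368,156),.1),("obj",(388,206),.05),("box",(290,340),.1)):
    P=world(i,uv,z=h)[0]; dd=z["d"][uv[1],uv[0]]; print(n,P.round(3),"depth pt",world(i,uv,depth=dd)[0].round(3))
c=np.hstack([cv2.resize(z["a"][175:235,265:335],None,fx=5.7,fy=6,interpolation=3),cv2.resize(z["a"][273:333,340:410],None,fx=5.7,fy=6,interpolation=3)])
cv2.imwrite("pics/crop0.png",c)
E
```

```text
stack [ 0.682 -0.023  0.036] depth pt [ 0.681 -0.023  0.038]
tail [ 0.51  -0.155  0.11 ] depth pt [ 0.506 -0.16   0.061]
flange [ 0.494 -0.164  0.006] depth pt [ 0.502 -0.155  0.096]
blue [ 0.603 -0.109  0.004] depth pt [ 0.603 -0.108  0.005]
orange [0.629 0.08  0.004] depth pt [0.629 0.08  0.005]
purple [0.73  0.117 0.004] depth pt [0.73  0.117 0.002]
clamp [ 0.489 -0.057  0.008] depth pt [ 0.488 -0.057  0.002]
post [0.774 0.055 0.075] depth pt [0.776 0.056 0.07 ]
lens [ 0.757 -0.146  0.1  ] depth pt [ 0.756 -0.145  0.105]
obj [ 0.675 -0.187  0.05 ] depth pt [ 0.675 -0.187  0.053]
box [ 0.438 -0.012  0.1  ] depth pt [ 0.434 -0.011  0.075]
```

View pics/crop0.png

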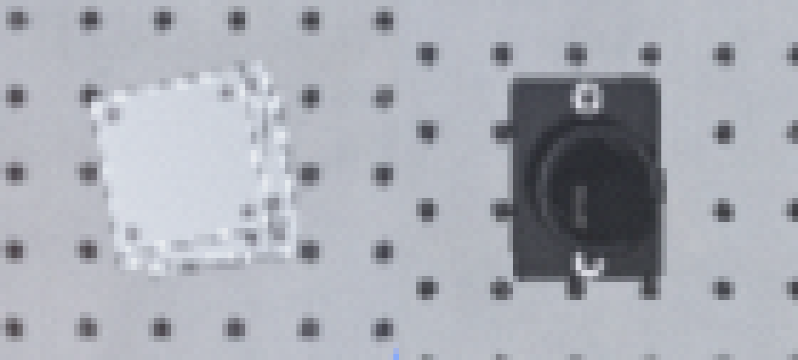

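```bash
python3 - <<'E'
from h import *
i,K=cam("top");z=np.load("top0.npz");C=cloud(i,z["d"]);C[z["d"]==0]=np.nan
print("rows x .25..1.0 step .1 ; cols y -.65...45 step .1: max z cm")
for x in np.arange(.2,1.05,.1):
    print(round(x,2),[int(100*np.nanmax(np.r_[0,C[(abs(C[...,0]-x)<.05)&(abs(C[...,1]-y)<.05)][:,2]])) for y in np.arange(-.6,.5,.1)])
E
```

```text
rows x .25..1.0 step .1 ; cols y -.65...45 step .1: max z cm
0.2 [5, 5, 0, 12, 0, 0, 19, 19, 19, 0, 0]
0.3 [25, 32, 12, 20, 6, 0, 20, 20, 20, 2, 2]
0.4 [2, 2, 6, 22, 5, 0, 20, 20, 20, 2, 1]
0.5 [2, 2, 10, 22, 11, 9, 19, 19, 8, 8, 8]
0.6 [2, 2, 15, 22, 0, 0, 0, 0, 8, 8, 8]
0.7 [2, 2, 19, 22, 5, 3, 4, 0, 8, 8, 8]
0.8 [2, 2, 2, 2, 10, 10, 7, 7, 8, 8, 8]
0.9 [2, 2, 2, 4, 13, 4, 33, 2, 2, 14, 8]
1.0 [2, 21, 21, 21, 21, 13, 16, 13, 14, 15, 15]
```

Emit:
{"api": "step_arm", "payload": {
  "moves": [
    [[0,0,4,0,8.7],[0,0,4,0,8.7],[0,0,4,0,8.7],[0,0,3,0,8.7]]
  ]
}}

```text
clock: 0.5
tool_pos: [0.3012, -0.6042, 0.3792]
orientation: [-179.9, 0.0, -153.5]
force: [0.8, -0.5, -0.3]
opening: 0.0873
gripper_force: 0.0
```

Emit:
{"api": "step_arm", "payload": {
  "moves": [
    [[2.6,4.1,0,-0.033,8.7],[2.6,4.1,0,-0.033,8.7],[2.6,4.1,0,-0.033,8.7],[2.6,4.1,0,-0.033,8.7],[2.6,4.1,0,-0.033,8.7],[2.6,4.1,0,-0.033,8.7],[2.6,4.1,0,-0.033,8.7],[2.6,4.1,0,-0.033,8.7],[2.6,4.1,0,-0.033,8.7],[2.6,4.1,0,-0.033,8.7]]
  ]
}}

```text
clock: 1.5
tool_pos: [0.5619, -0.192, 0.3765]
orientation: [180.0, -0.0, -172.5]
force: [-0.5, -0.3, 0.2]
opening: 0.0871
gripper_force: 0.0
```

Emit:
{"api": "step_arm", "payload": {
  "moves": [
    [[2.6,4.1,-1,-0.033,8.7],[2.6,4.1,-3,-0.033,8.7],[2.6,4.1,-3,-0.033,8.7],[2.6,4.1,-3,-0.033,8.7],[0,0,-3,0,8.7],[0,0,0,0,8.7],[0,0,0,0,8.7]]
  ]
}}

```text
clock: 2.2
tool_pos: [0.6554, -0.0457, 0.2578]
orientation: [-179.9, -0.1, -179.9]
force: [-0.1, 0.1, 0.6]
opening: 0.0868
gripper_force: 0.0
```

```bash
python3 - <<'E'
from h import *
i,K=cam("wrist");a,d=viewer.snapshot("wrist");cv2.imwrite("pics/w1.png",a);np.savez("w1.npz",a=a,d=d)
import pickle;pickle.dump(i,open("w1.pkl","wb"));print(i,ctrl.get_obs()["joint_pos"],pix(i,[.682,-.023,.036]))
E
```

```text
{'camera_matrix': array([[367.92759551,   0.        , 317.00754297],
       [  0.        , 367.92759551, 247.43809996],
       [  0.        ,   0.        ,   1.        ]]), 'k1': -0.05330090237272533, 'eye': array([ 0.57872917, -0.04442719,  0.41529892]), 'orientation': array([1.63289260e+02, 2.82548727e-02, 9.00732126e+01])} [ 1.29804281e+01  1.78778907e+01  1.05758466e+00  5.11870066e-02
 -7.31087204e+01 -1.02959841e+02] [[337.11676527 237.96033209]]
```

View pics/w1.png

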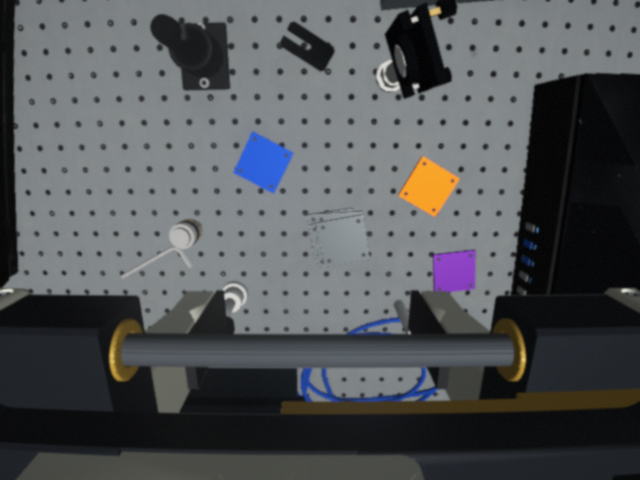

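Emit:
{"api": "step_arm", "payload": {
  "moves": [
    [[0.9,4,0,0,8.7],[0.9,4,-2,0,8.7],[0.9,4,-3,0,8.7],[0.9,4,-3,0,8.7],[0.9,4,-3,0,8.7],[0,0,-3,0,8.7],[0,0,-1,0,8.7],[0,0,0,0,8.7],[0,0,0,0,8.7]]
  ]
}}

```text
clock: 3.15
tool_pos: [0.7015, 0.1519, 0.1118]
orientation: [180.0, 0.2, 180.0]
force: [0.2, -0.4, 1.3]
opening: 0.0869
gripper_force: 0.0
```

```bash
python3 - <<'E'
from h import *
import pickle
i,K=cam("wrist");a,d=viewer.snapshot("wrist");np.savez("w2.npz",a=a,d=d);pickle.dump(i,open("w2.pkl","wb"))
j,_=cam("scene");s=np.load("scene0.npz")["a"]
print(i["eye"],ctrl.get_obs()["tool_pos"])
def crop(a,i,w):
    u,v=pix(i,[.682,-.023,.02])[0].astype(int);print(u,v)
    x0=min(max(0,u-w),640-2*w);y0=max(0,v-w);print(x0,y0);c=a[y0:y0+2*w,x0:x0+2*w];return cv2.resize(c,(400,400),interpolation=3)
cv2.imwrite("pics/c2.png",np.hstack([crop(a,i,60),crop(s,j,40)]))
E
```

```text
[0.62414    0.15296596 0.26893822] [0.70171108 0.15208296 0.11216196]
69 223
9 163
304 252
264 212
```

View pics/c2.png

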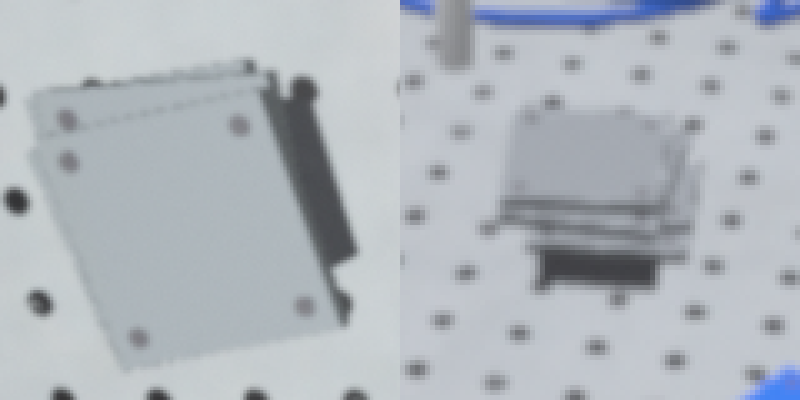

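```bash
python3 - <<'E'
from h import *
import pickle
i=pickle.load(open("w2.pkl","rb"))
P=world(i,np.array([(312,110),(356,251)])/400*120+[9,163],z=0)
print("wrist",P, np.degrees(np.arctan2(*(P[1]-P[0])[[1,0]])))
j,_=cam("scene")
Q=world(j,np.array([(140,287),(256,288)])/5+[264,212],z=0);print("scene",Q,np.linalg.norm(Q[1]-Q[0]),np.degrees(np.arctan2(*(Q[1]-Q[0])[[1,0]])))
# color-based edge: dark riser segment in wrist image, undistorted fit
a=np.load("w2.npz")["a"].astype(int);g=a.sum(2)/3
pts=[]
for v in np.arange(199,236,1.):
    r=g[int(v),95:125]; k=np.where(r<115)[0]
    if len(k): 
        e=k[-1]; f=e+ (115-r[e])/(r[e+1]-r[e]) if e<29 else e
        pts.append((95+f,v))
W=world(i,pts,z=0);print(np.c_[pts,W[:,:2]].round(4)[::3])
E
```

```text
wrist [[ 0.66592439 -0.00681432  0.        ]
 [ 0.69871994 -0.00176249  0.        ]] 8.757008130005289
scene [[ 0.66043009 -0.00921606  0.        ]
 [ 0.66966512 -0.04480985  0.        ]] 0.036772324187166895 -75.45495799894451
[[ 1.031221e+02  1.990000e+02  6.682000e-01 -6.800000e-03]
 [ 1.040611e+02  2.020000e+02  6.705000e-01 -6.400000e-03]
 [ 1.049518e+02  2.050000e+02  6.727000e-01 -6.100000e-03]
 [ 1.058542e+02  2.080000e+02  6.750000e-01 -5.800000e-03]
 [ 1.067895e+02  2.110000e+02  6.773000e-01 -5.400000e-03]
 [ 1.076931e+02  2.140000e+02  6.796000e-01 -5.100000e-03]
 [ 1.086106e+02  2.170000e+02  6.820000e-01 -4.700000e-03]
 [ 1.095965e+02  2.200000e+02  6.843000e-01 -4.300000e-03]
 [ 1.104884e+02  2.230000e+02  6.866000e-01 -4.000000e-03]
 [ 1.113759e+02  2.260000e+02  6.890000e-01 -3.700000e-03]
 [ 1.123692e+02  2.290000e+02  6.913000e-01 -3.300000e-03]
 [ 1.132837e+02  2.320000e+02  6.937000e-01 -3.000000e-03]
 [ 1.142786e+02  2.350000e+02  6.961000e-01 -2.500000e-03]]
```

Emit:
{"api": "step_arm", "payload": {
  "moves": [
    [[-0.4,-3.5,0,0.03,8.7],[-0.4,-3.5,0,0.03,8.7],[-0.35,-3.5,0,0.03,8.7],[-0.35,-3.5,0,0.03,8.7],[-0.35,-3.5,0,0.028,8.7],[0,0,0,0,8.7],[0,0,-2,0,8.7],[0,0,-2,0,8.7],[0,0,0,0,8.7],[0,0,0,0,8.7]]
  ]
}}

```text
clock: 4.2
tool_pos: [0.6825, -0.0223, 0.0707]
orientation: [-180.0, 0.1, -171.5]
force: [-0.4, -0.2, 0.5]
opening: 0.0872
gripper_force: 0.0
```

Emit:
{"api": "step_arm", "payload": {
  "moves": [
    [[0,-0.1,-2,0,8.7],[0,0,-2,0,8.7],[0,0,-1,0,8.7],[0,0,-1,0,8.7],[0,0,0,0,8],[0,0,0,0,7.5],[0,0,0,0,7],[0,0,0,0,6.7],[0,0,0,0,6.4],[0,0,0,0,6.1]]
  ]
}}

```text
clock: 5.2
tool_pos: [0.6819, -0.0231, 0.0095]
orientation: [180.0, 0.0, -171.5]
force: [-0.1, 0.6, -0.2]
opening: 0.0623
gripper_force: 0.0
```

Emit:
{"api": "step_arm", "payload": {
  "moves": [
    [[0,0,0,0,5.9],[0,0,0,0,5.7],[0,0,0,0,5.5],[0,0,0,0,5.4],[0,0,0,0,5.3],[0,0,0,0,5.2],[0,0,0,0,5.1],[0,0,0,0,5.0],[0,0,0,0,4.9],[0,0,0,0,4.8]]
  ]
}}

```text
clock: 6.2
tool_pos: [0.6819, -0.0232, 0.0093]
orientation: [-180.0, 0.0, -171.5]
force: [0.9, -3.2, 2.4]
opening: 0.0501
gripper_force: 29.4
```

Emit:
{"api": "step_arm", "payload": {
  "moves": [
    [[0,0,0,0,4.7],[0,0,0,0,4.6],[0,0,0,0,4.6],[0,0,0,0,4.6]]
  ]
}}

```text
clock: 6.6
tool_pos: [0.6819, -0.0232, 0.0093]
orientation: [-180.0, 0.0, -171.5]
force: [-0.1, -2.8, 3.9]
opening: 0.0499
gripper_force: 29.4
```

Emit:
{"api": "step_arm", "payload": {
  "moves": [
    [[0,0,0,0,5.4],[0,0,0,0,6.5],[0,0,0,0,8],[0,0,0,0,8.7],[0,0,0,0,8.7],[0,0,2,0,8.7],[0,0,2.5,0,8.7],[0,0,0,0.14,8.7],[0,0,0,0.14,8.7],[0,0,0,0.14,8.7]]
  ]
}}

```text
clock: 7.6
tool_pos: [0.6817, -0.023, 0.0544]
orientation: [180.0, 0.0, -147.1]
force: [-0.0, 0.4, 0.1]
opening: 0.0873
gripper_force: 0.0
```

Emit:
{"api": "step_arm", "payload": {
  "moves": [
    [[0,0,0,0.14,8.7],[0,0,0,0.14,8.7],[0,0,0,0.14,8.7],[0,0,0,0.14,8.7],[0,0,0,0.14,8.7],[0,0,0,0.14,8.7],[0,0,0,0.14,8.7],[0,0,0,0.14,8.7],[0,0,0,0.031,8.7],[0,0,0,0,8.7]]
  ]
}}

```text
clock: 8.6
tool_pos: [0.6816, -0.0231, 0.054]
orientation: [180.0, 0.0, -81.4]
force: [0.1, 0.6, 0.0]
opening: 0.0871
gripper_force: 0.0
```

Emit:
{"api": "step_arm", "payload": {
  "moves": [
    [[0.1,0,-1.5,0,8.7],[0,0,-1.5,0,8.7],[0,0,-1.5,0,8.7],[0,0,0,0,8],[0,0,0,0,7.5],[0,0,0,0,7],[0,0,0,0,6.7],[0,0,0,0,6.4],[0,0,0,0,6.1],[0,0,0,0,5.9]]
  ]
}}

```text
clock: 9.6
tool_pos: [0.6829, -0.0231, 0.0095]
orientation: [-180.0, 0.0, -81.5]
force: [-0.0, -0.4, 0.0]
opening: 0.0598
gripper_force: 0.0
```

Emit:
{"api": "step_arm", "payload": {
  "moves": [
    [[0,0,0,0,5.7],[0,0,0,0,5.5],[0,0,0,0,5.4],[0,0,0,0,5.3],[0,0,0,0,5.2],[0,0,0,0,5.1],[0,0,0,0,5.0],[0,0,0,0,4.8],[0,0,0,0,4.6],[0,0,0,0,4.6]]
  ]
}}

```text
clock: 10.6
tool_pos: [0.6822, -0.0233, 0.0093]
orientation: [179.9, -0.0, -81.5]
force: [-4.6, -0.5, 5.4]
opening: 0.0497
gripper_force: 30.0
```

Emit:
{"api": "step_arm", "payload": {
  "moves": [
    [[0,0,0,0,4.6],[0,0,0,0,5.4],[0,0,0,0,6.5],[0,0,0,0,8],[0,0,0,0,8.7],[0,0,0,0,8.7],[0,0,2.5,0,8.7],[0,0,3,0,8.7],[0,0,0,0,8.7],[0,0,0,0,8.7]]
  ]
}}

```text
clock: 11.6
tool_pos: [0.6833, -0.0229, 0.0651]
orientation: [-179.9, 0.0, -81.5]
force: [0.0, -0.7, -0.9]
opening: 0.0872
gripper_force: 0.0
```

```bash
python3 - <<'E'
from h import *
o=ctrl.get_obs();print(o["joint_pos"],o["tool_pos"])
i,K=cam("wrist");a,d=viewer.snapshot("wrist");t,td=viewer.snapshot("top");s,_=viewer.snapshot("scene")
j,_=cam("scene");np.savez("s3.npz",a=s)
u,v=pix(i,[.683,-.0235,.03])[0];print(u,v,i["eye"])
y0=int(min(max(0,v-90),480-180));x0=int(u-90)
u2,v2=pix(j,[.683,-.0235,.03])[0].astype(int);print(x0,y0,u2,v2)
cv2.imwrite("pics/c3.png",np.hstack([cv2.resize(a[y0:y0+180,x0:x0+180],(400,400)),cv2.resize(s[v2-40:v2+40,u2-40:u2+40],(400,400),interpolation=3)]))
E
```

```text
[ 1.43699348e+01  2.86682316e+01 -9.02423642e+00 -6.40691582e-03
 -5.21862457e+01 -5.83076780e+00] [ 0.6833068  -0.02289885  0.0651384 ]
320.1828158060586 278.98539151395204 [ 0.69539978 -0.09879967  0.22242453]
230 188 304 247
```

View pics/c3.png

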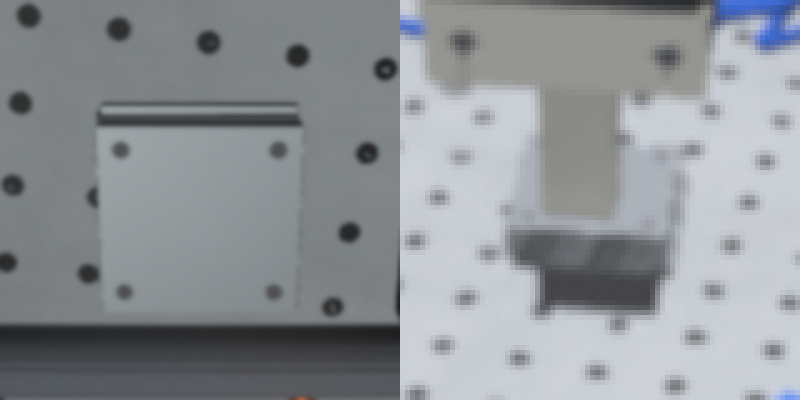

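```bash
python3 - <<'E'
from h import *
j,_=cam("scene");c=np.array([.683,-.0235]);y=np.radians(8.5);M=np.array([[np.cos(y),-np.sin(y)],[np.sin(y),np.cos(y)]])
for h,z in((.019,0),(.025,.02),(.025,.036)):
    P=[np.r_[c+M@np.array([-h,s*h]),z] for s in(1,-1)]
    print(h,z,((pix(j,P)-[264,207])*5+[400,0]).round(0))
E
```

```text
0.019 0 [[536. 309.]
 [655. 318.]]
0.025 0.02 [[514. 269.]
 [673. 280.]]
0.025 0.036 [[513. 227.]
 [674. 239.]]
```

```bash
python3 - <<'E'
from h import *
a=np.load("s3.npz")["a"].astype(int).sum(2)//3
for v in range(253,271,2): print(v,a[v,282:322:1].tolist())
E
```

```text
253 [205, 202, 187, 158, 132, 126, 125, 122, 116, 112, 112, 112, 114, 118, 123, 130, 134, 139, 147, 155, 160, 157, 153, 152, 151, 151, 151, 153, 157, 158, 158, 159, 164, 171, 168, 157, 161, 179, 192, 200]
255 [195, 194, 179, 146, 117, 106, 99, 90, 87, 87, 88, 88, 88, 94, 100, 101, 103, 106, 111, 111, 106, 96, 88, 88, 90, 89, 90, 96, 103, 107, 108, 111, 117, 122, 124, 134, 153, 175, 195, 203]
257 [144, 163, 174, 153, 121, 99, 87, 84, 85, 86, 89, 90, 95, 101, 104, 106, 108, 109, 108, 104, 94, 86, 86, 89, 89, 88, 91, 97, 100, 100, 99, 102, 105, 105, 112, 136, 162, 178, 196, 204]
259 [185, 196, 200, 188, 160, 126, 107, 103, 96, 90, 88, 92, 96, 96, 100, 104, 106, 105, 102, 94, 86, 86, 87, 90, 89, 93, 99, 103, 104, 104, 105, 106, 106, 105, 112, 141, 169, 189, 201, 204]
261 [206, 206, 206, 204, 199, 195, 191, 185, 167, 136, 97, 77, 74, 75, 77, 79, 79, 78, 78, 79, 79, 79, 80, 81, 81, 85, 87, 89, 89, 93, 92, 91, 88, 89, 103, 129, 163, 194, 204, 206]
263 [204, 204, 203, 203, 204, 204, 205, 203, 190, 156, 105, 72, 68, 69, 69, 70, 69, 69, 70, 70, 70, 70, 69, 69, 70, 69, 70, 71, 71, 72, 72, 71, 79, 109, 152, 183, 196, 202, 205, 204]
265 [205, 204, 204, 204, 204, 204, 205, 202, 190, 155, 105, 74, 69, 70, 70, 70, 70, 70, 70, 71, 70, 69, 70, 71, 69, 70, 69, 71, 70, 70, 69, 70, 86, 133, 179, 200, 205, 204, 204, 204]
267 [205, 206, 205, 206, 206, 206, 205, 201, 183, 145, 99, 78, 86, 94, 95, 92, 89, 89, 86, 83, 80, 77, 75, 76, 74, 73, 72, 71, 72, 70, 70, 72, 97, 146, 191, 206, 207, 206, 207, 205]
269 [207, 206, 207, 207, 207, 206, 204, 194, 167, 132, 117, 135, 162, 183, 185, 179, 175, 175, 171, 166, 162, 157, 155, 150, 141, 131, 129, 132, 133, 132, 130, 130, 143, 172, 199, 207, 208, 208, 208, 207]
```

Emit:
{"api": "step_arm", "payload": {
  "moves": [
    [[0,-0.2,0,-0.14,8.7],[0,0,0,-0.14,8.7],[0,0,0,-0.14,8.7],[0,0,0,-0.14,8.7],[0,0,0,-0.14,8.7],[0,0,0,-0.14,8.7],[0,0,0,-0.14,8.7],[0,0,0,-0.14,8.7],[0,0,0,-0.14,8.7],[0,0,0,-0.14,8.7]]
  ]
}}

```text
clock: 12.75
tool_pos: [0.6821, -0.0252, 0.0629]
orientation: [180.0, -0.1, -162.0]
force: [0.8, 0.5, 0.1]
opening: 0.0869
gripper_force: 0.0
```

Emit:
{"api": "step_arm", "payload": {
  "moves": [
    [[0,0,0,-0.14,8.7],[0,0,0,-0.031,8.7],[0,0,-1.5,0,8.7],[0,0,-2,0,8],[0,0,-2,0,7.5],[0,0,0,0,7],[0,0,0,0,6.5],[0,0,0,0,6],[0,0,0,0,5.6],[0,0,0,0,5.4]]
  ]
}}

```text
clock: 13.75
tool_pos: [0.6833, -0.0249, 0.0101]
orientation: [180.0, 0.1, -171.5]
force: [-1.1, 0.2, 0.6]
opening: 0.0551
gripper_force: 0.5
```

Emit:
{"api": "step_arm", "payload": {
  "moves": [
    [[0,0,0,0,5.3],[0,0,0,0,5.2],[0,0,0,0,5.1],[0,0,0,0,5.0],[0,0,0,0,4.8],[0,0,0,0,4.6],[0,0,0,0,4.6],[0,0,0,0,4.6]]
  ]
}}

```text
clock: 14.55
tool_pos: [0.6828, -0.025, 0.0092]
orientation: [180.0, 0.0, -171.5]
force: [-1.1, 1.9, 2.0]
opening: 0.0496
gripper_force: 30.0
```

Emit:
{"api": "step_arm", "payload": {
  "moves": [
    [[0,0,0,0,5.3],[0,0,0,0,6.5],[0,0,0,0,8],[0,0,0,0,8.7],[0,0,2,0,8.7],[0,0,3,0,8.7],[0,0,4,0,8.7],[0,0,4,0,8.7],[0,0,4,0,8.7]]
  ]
}}

```text
clock: 15.45
tool_pos: [0.6824, -0.0253, 0.1807]
orientation: [-180.0, -0.0, -171.5]
force: [-0.2, -0.4, 0.3]
opening: 0.0872
gripper_force: 0.0
```

```bash
python3 - <<'E'
from h import *
i,K=cam("top");z=np.load("top0.npz");C=cloud(i,z["d"]);C[z["d"]==0]=np.nan
for x in np.arange(.36,.66,.04):
    r=abs(C[...,0]-x)<.02
    lap=C[r&(C[...,1]<-.22)&(C[...,1]>-.4)&(C[...,2]>.03)]; box=C[r&(C[...,1]>-.13)&(C[...,1]<.2)&(C[...,2]>.03)]
    f=lambda p,s: [] if len(p)==0 else (np.percentile(p[:,1],s).round(3),p[:,2].max().round(3))
    print(round(x,2),"laptop",f(lap,99),"zlow",f(lap[lap[:,2]>.12],99),"box",f(box,1))
a=z["a"]
t=C[(abs(C[...,0]-.507)<.03)&(abs(C[...,1]+.157)<.03)]
h=t[(t[:,2]>.1)];print("tail pts",len(h),h.mean(0),h.min(0),h.max(0))
h=t[(t[:,2]>.043)&(t[:,2]<.053)];print("rim",len(h),h.min(0),h.max(0))
m=(a.max(2)<95)
h=C[(abs(C[...,0]-.507)<.05)&(abs(C[...,1]+.157)<.045)&m&(C[...,2]<.012)];print("flange",h.min(0),h.max(0))
import pickle
E
```

```text
0.36 laptop (np.float64(-0.22), np.float64(0.051)) zlow [] box (np.float64(-0.038), np.float64(0.2))
0.4 laptop [] zlow [] box (np.float64(-0.022), np.float64(0.201))
0.44 laptop (np.float64(-0.274), np.float64(0.227)) zlow (np.float64(-0.274), np.float64(0.227)) box (np.float64(-0.018), np.float64(0.201))
0.48 laptop (np.float64(-0.281), np.float64(0.228)) zlow (np.float64(-0.281), np.float64(0.228)) box (np.float64(0.011), np.float64(0.136))
0.52 laptop (np.float64(-0.288), np.float64(0.229)) zlow (np.float64(-0.288), np.float64(0.229)) box (np.float64(0.014), np.float64(0.137))
0.56 laptop (np.float64(-0.295), np.float64(0.228)) zlow (np.float64(-0.295), np.float64(0.228)) box (np.float64(0.029), np.float64(0.132))
0.6 laptop (np.float64(-0.304), np.float64(0.227)) zlow (np.float64(-0.304), np.float64(0.227)) box (np.float64(0.183), np.float64(0.081))
0.64 laptop (np.float64(-0.312), np.float64(0.227)) zlow (np.float64(-0.312), np.float64(0.227)) box (np.float64(-0.045), np.float64(0.082))
tail pts 124 [ 0.49671495 -0.16214033  0.10981889] [ 0.48639454 -0.17197388  0.10047481] [ 0.50634407 -0.15067649  0.11423724]
rim 159 [ 0.47782854 -0.18372801  0.04311108] [ 0.51625538 -0.14298846  0.0520033 ]
flange [ 0.46326516 -0.18759297 -0.20209126] [ 0.55642957 -0.11787718  0.011948  ]
```

Emit:
{"api": "step_arm", "payload": {
  "moves": [
    [[-2.5,-2,2,0.14,8.7],[-2.5,-2,2,0.14,8.7],[-2.5,-2,1,0.14,8.7],[-2.5,-2,0,0.14,8.7],[-2.5,-2,0,0.14,8.7],[-2.5,-2,0,0.14,8.7],[0,0,0,0.14,8.7],[0,0,0,0.14,8.7],[0,0,0,0.14,8.7],[0,0,0,0.14,8.7]]
  ]
}}

```text
clock: 16.45
tool_pos: [0.5325, -0.1453, 0.2292]
orientation: [-180.0, 0.0, -91.0]
force: [-0.5, 0.2, 0.1]
opening: 0.0866
gripper_force: 0.0
```

Emit:
{"api": "step_arm", "payload": {
  "moves": [
    [[-1.2,-0.6,0,-0.126,8.7],[-1.2,-0.6,-1,-0.126,8.7],[-1.2,-0.5,-2,-0.126,8.7],[0,0,-2,-0.128,8.7],[0,0,0,0,8.7],[0,0,0,0,8.7]]
  ]
}}

```text
clock: 17.05
tool_pos: [0.4969, -0.1623, 0.1796]
orientation: [-180.0, -0.0, -120.0]
force: [1.2, 1.7, 0.2]
opening: 0.0869
gripper_force: 0.0
```

```bash
python3 - <<'E'
from h import *
o=ctrl.get_obs();print(o["tool_pos"],o["orientation"])
i,K=cam("wrist");a,d=viewer.snapshot("wrist");C=cloud(i,d);C[d==0]=np.nan
r=(abs(C[...,0]-.496)<.035)&(abs(C[...,1]+.162)<.035)
h=C[r&(C[...,2]>.1)&(C[...,2]<.12)];print("tail",len(h),h.mean(0),np.percentile(h,[2,50,98],axis=0))
h=C[r&(C[...,2]>.042)&(C[...,2]<.054)];print("rim",len(h),np.percentile(h,[2,50,98],axis=0))
cv2.imwrite("pics/w4.png",a);print(pix(i,[.496,-.162,.11]),i["eye"])
E
```

```text
[ 0.49693664 -0.16229274  0.17958484] [-1.79996942e+02 -2.79017801e-02 -1.20028788e+02]
tail 807 [ 0.49605218 -0.16276728  0.10880188] [[ 0.48712747 -0.17119129  0.10137716]
 [ 0.49599003 -0.16298519  0.10957526]
 [ 0.5053832  -0.15305067  0.11094064]]
rim 730 [[ 0.47747091 -0.18184292  0.04259421]
 [ 0.49047016 -0.1699152   0.04697902]
 [ 0.51595737 -0.14435629  0.05217338]]
[[319.06849669 259.00427794]] [ 0.45888675 -0.22842483  0.33693527]
```

View pics/w4.png

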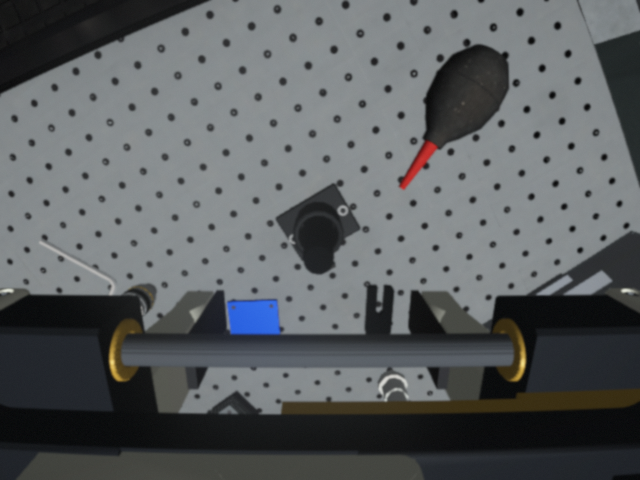

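Emit:
{"api": "step_arm", "payload": {
  "moves": [
    [[-0.1,0,-3,0,8.7],[0,0,-3,0,8.7],[0,0,-3,0,8.7],[0,0,-2,0,8.7],[0,0,-1.2,0,8],[0,0,-0.5,0,7],[0,0,0,0,6],[0,0,0,0,5],[0,0,0,0,4],[0,0,0,0,3.2]]
  ]
}}

```text
clock: 18.1
tool_pos: [0.4963, -0.1621, 0.053]
orientation: [-179.9, 0.0, -120.2]
force: [-0.3, 0.5, -0.8]
opening: 0.0454
gripper_force: 0.0
```

Emit:
{"api": "step_arm", "payload": {
  "moves": [
    [[0,0,0,0,2.6],[0,0,0,0,2.3],[0,0,0,0,2.1],[0,0,0,0,1.9],[0,0,0,0,1.6],[0,0,0,0,1.6],[0,0,0,0,1.6]]
  ]
}}

```text
clock: 18.8
tool_pos: [0.4958, -0.1621, 0.0522]
orientation: [-180.0, 0.0, -120.2]
force: [-1.0, -0.9, 0.3]
opening: 0.0206
gripper_force: 30.0
```

Emit:
{"api": "step_arm", "payload": {
  "moves": [
    [[0,0,0.4,0,1.6],[0,0,0.8,0,1.6],[0,0,0.8,0,1.6],[0,0,0.8,0,1.6],[0,0,0.5,0,1.6],[0,0,0,0,1.6],[0.1,0.17,0,0,1.6],[0,0,0,0,1.6]]
  ]
}}

```text
clock: 19.6
tool_pos: [0.4966, -0.1605, 0.085]
orientation: [180.0, -0.0, -120.2]
force: [0.4, -1.5, 0.4]
opening: 0.0208
gripper_force: 30.0
```

Emit:
{"api": "step_arm", "payload": {
  "moves": [
    [[0.17,0.29,0.05,0,1.6],[0.17,0.29,0.05,0,1.6],[0.16,0.28,0.06,0,1.6],[0,0,0,0,1.6]]
  ]
}}

```text
clock: 20.0
tool_pos: [0.5001, -0.1527, 0.0858]
orientation: [179.8, -0.2, -120.2]
force: [-2.3, -7.3, -2.6]
opening: 0.0203
gripper_force: 30.0
```

Emit:
{"api": "step_arm", "payload": {
  "moves": [
    [[0.17,0.29,0,0,1.6],[0.17,0.29,0,0,1.6],[0.17,0.29,-0.02,0,1.6],[0.17,0.29,-0.06,0,1.6],[0.17,0.29,-0.06,0,1.6],[0.16,0.28,-0.07,0,1.6],[0,0,0,0,1.6]]
  ]
}}

```text
clock: 20.7
tool_pos: [0.5104, -0.1349, 0.0839]
orientation: [179.9, -0.1, -120.3]
force: [-2.8, -4.7, -0.2]
opening: 0.0204
gripper_force: 30.0
```

Emit:
{"api": "step_arm", "payload": {
  "moves": [
    [[0.16,0.27,-0.1,0,1.6],[0.16,0.27,-0.12,0,1.6],[0.15,0.27,-0.14,0,1.6],[0.11,0.19,-0.12,0,1.6],[0.11,0.19,-0.12,0,1.6],[0,0,0,0,1.6],[0,0,0,0,1.6]]
  ]
}}

```text
clock: 21.4
tool_pos: [0.519, -0.1225, 0.0787]
orientation: [-180.0, 0.0, -120.2]
force: [-1.8, -2.0, 1.4]
opening: 0.0206
gripper_force: 30.0
```

```bash
python3 - <<'E'
from h import *
i,K=cam("scene");a,d=viewer.snapshot("scene");o=ctrl.get_obs();print(o["tool_pos"])
g=o["tool_pos"]+[0,0,.019];u,v=pix(i,g)[0].astype(int);print(u,v)
cv2.imwrite("pics/c5.png",cv2.resize(a[v-70:v+80,u-100:u+100],(800,600),interpolation=3))
E
```

```text
[ 0.51895457 -0.12251886  0.07869682]
346 288
```

View pics/c5.png

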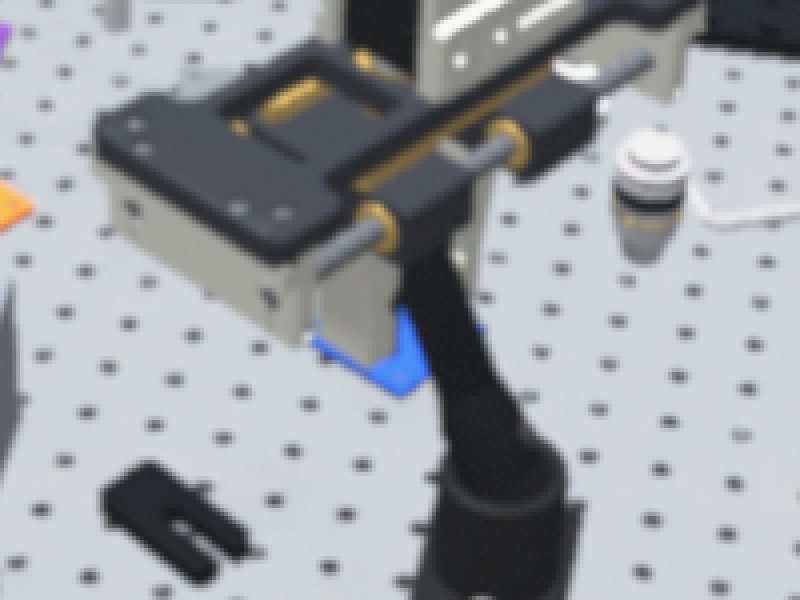

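Emit:
{"api": "step_arm", "payload": {
  "moves": [
    [[0,0,0.5,0,1.6],[0,0,1.5,0,1.6],[0,0,2,0,1.6],[0,0,2.5,0.1,1.6],[0,0,2.5,0.1,1.6],[0,0,2,0.1,1.6],[0,0,1,0.1,1.6],[0,0,0,0.127,1.6],[0,0,0,0,1.6],[0,0,0,0,1.6]]
  ]
}}

```text
clock: 22.45
tool_pos: [0.5189, -0.1224, 0.1987]
orientation: [-180.0, 0.0, -90.3]
force: [0.0, -0.7, -0.5]
opening: 0.0199
gripper_force: 30.0
```

```bash
python3 - <<'E'
from h import *
i,K=cam("scene");a,d=viewer.snapshot("scene");o=ctrl.get_obs();print(o["tool_pos"],o["orientation"])
g=o["tool_pos"]+[0,0,.019];u,v=pix(i,g)[0];print(u,v)
C=cloud(i,d);C[d==0]=np.nan
m=(a.max(2)<80)&(abs(C[...,0]-g[0])<.02)&(np.linalg.norm(C[...,1:]-g[1:],axis=2)<.085)&(C[...,2]<g[2]+.035)&(C[...,2]>.05)
print(m.sum())
P=C[m][:,1:];c=np.median(P,0)
b=P[np.linalg.norm(P-g[1:],axis=1)<.08];w=np.linalg.svd(b-b.mean(0))[2][0];w*=-np.sign(w[1]);print("dir",w,np.degrees(np.arctan2(-w[0],-w[1])))
t=(P-g[1:])@w;print("along lamp-ward",np.percentile(t,[0.5,50,99.5]),"perp off",np.median((P-g[1:])@[w[1],-w[0]]))
q=a.copy();q[m]=(0,255,0);u,v=int(u),int(v)
cv2.imwrite("pics/c6.png",np.hstack([cv2.resize(x[v-80:v+80,u-80:u+80],(400,400)) for x in(a,q)]))
E
```

```text
[ 0.5187435  -0.12246541  0.19849684] [-1.79996617e+02  1.63065977e-02 -9.02513297e+01]
350.32417394629033 208.7533423347045
771
dir [-0.5719891  -0.82026122] 34.88904881724403
along lamp-ward [0.0108075  0.04183192 0.0645718 ] perp off 0.015173172023175958
```

View pics/c6.png

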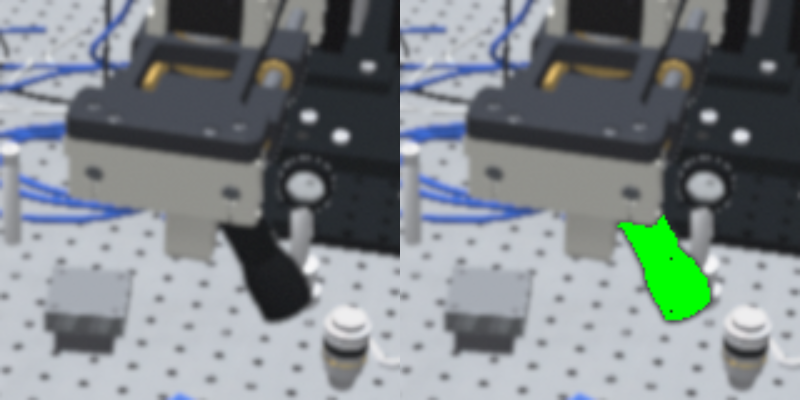

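```bash
cat > fit.py <<'E'
from h import *
from scipy.optimize import minimize
def fit(save=None):
    i,K=cam("scene");a,d=viewer.snapshot("scene");o=ctrl.get_obs();g=o["tool_pos"]+[0,0,.019]
    C=cloud(i,d);C[d==0]=np.nan
    m=(a.max(2)<80)&(abs(C[...,0]-g[0])<.025)&(np.linalg.norm(C[...,1:]-g[1:],axis=2)<.1)&(C[...,2]<g[2]+.035)&(C[...,2]>.05)
    n,l,st,_=cv2.connectedComponentsWithStats(m.astype(np.uint8));m=l==1+np.argmax(st[1:,4])
    S=4;u0,v0=(pix(i,g)[0]-80).astype(int);M=cv2.resize(m[v0:v0+160,u0:u0+160].astype(np.uint8),None,fx=S,fy=S,interpolation=0)
    ph=np.linspace(0,2*np.pi,40)
    def render(p):
        th,L,s=p; ax=np.array([0,-np.sin(th),-np.cos(th)]);e1=np.array([1,0,0]);e2=np.cross(ax,e1)
        b=g+s*e2;im=np.zeros_like(M)
        for r,t0,t1 in((.0105,-.01,L-.031),(.014,L-.031,L)):
            P=np.concatenate([b+t*ax+r*(np.cos(ph)[:,None]*e1+np.sin(ph)[:,None]*e2) for t in(t0,t1)])
            h=cv2.convexHull(((pix(i,P)-[u0,v0]+.5)*S).astype(np.int32));cv2.fillConvexPoly(im,h,1)
        # visible part: t>0.02 half plane in the image
        q=((pix(i,[g+.02*ax,g+.03*ax])-[u0,v0])*S);y,x=np.mgrid[:M.shape[0],:M.shape[1]]
        k=((x-q[0,0])*(q[1]-q[0])[0]+(y-q[0,1])*(q[1]-q[0])[1])>0
        return im,k
    def cost(p):
        im,k=render(p);return ((im!=M)&k).sum()/((M>0)&k).sum()
    best=min((minimize(cost,[np.radians(t),L,0],method="Nelder-Mead",options=dict(initial_simplex=[[np.radians(t),L,0],[np.radians(t+4),L,0],[np.radians(t),L+.004,0],[np.radians(t),L,.003]])) for t in(33,39,45,51) for L in(.065,)),key=lambda r:r.fun)
    th,L,s=best.x;ax=np.array([0,-np.sin(th),-np.cos(th)]);e2=np.cross(ax,[1,0,0])
    print("deg",np.degrees(th),"L",L,"s",s,"cost",best.fun,"TCP",o["tool_pos"])
    lamp=g+s*e2+L*ax;print("lamp",lamp);T=np.array([.683,-.0245,.036]);w=T-lamp
    print("dist",np.linalg.norm(w),"ray miss",np.linalg.norm(np.cross(w,ax)),"shift TCP cm",(100*(T-.1*ax-lamp)).round(2))
    if save:
        im,k=render(best.x);q=cv2.resize(a[v0:v0+160,u0:u0+160],None,fx=S,fy=S)[:600]
        c,_=cv2.findContours(im,0,1);cv2.drawContours(q,c,-1,(0,255,0),1);cv2.imwrite(save,q)
E
python3 -c "
from fit import *
fit()"
```

```text
deg 27.11867039805762 L 0.0632600068546604 s 0.01509690449365182 cost 0.21036002328095119 TCP [ 0.5186919  -0.12249219  0.19840746]
lamp [ 0.5186919  -0.16476553  0.16798369]
dist 0.25316252210367085 ray miss 0.24743717478482624 shift TCP cm [16.43 18.58 -4.3 ]
```

```bash
cat > fit3.py <<'E'
from h import *
from scipy.optimize import least_squares
def fit(T=(.683,-.0245,.036)):
    o=ctrl.get_obs();g=o["tool_pos"]+[0,0,.019];A=[]
    for n in("scene","wrist"):
        i,K=cam(n);a,d=viewer.snapshot(n);C=cloud(i,d)
        m=(d>0)&(a.max(2)<90)&(abs(C[...,0]-g[0])<.02)&(C[...,1]<g[1]+.03)&(C[...,1]>g[1]-.1)&(C[...,2]<g[2]-.022)&(C[...,2]>g[2]-.09)
        m=cv2.erode(m.astype(np.uint8),np.ones((3,3)))>0
        P=C[m];print(n,len(P),P.min(0).round(3) if len(P) else"",P.max(0).round(3) if len(P) else"")
        if len(P): A.append(P[np.random.default_rng(0).choice(len(P),min(300,len(P)),False)])
    P=np.concatenate(A)
    def axis(p): th,ps=p[:2];return np.array([np.sin(ps),-np.sin(th)*np.cos(ps),-np.cos(th)*np.cos(ps)])
    def res(p):
        ax=axis(p);e2=np.cross(ax,[1,0,0]);e2/=np.linalg.norm(e2);b=g+p[2]*e2+np.array([p[4],0,0]);q=P-b
        t=q@ax;r=np.linalg.norm(q-t[:,None]*ax,axis=1)
        R_=np.where(t<p[3]-.031,.0105,.014);e=r-R_
        return np.where(t>p[3],np.hypot(np.maximum(r-.014,0),t-p[3]),e)
    best=min((least_squares(res,[np.radians(t),0,0,L,0],loss="soft_l1",f_scale=.0015,x_scale=[.1,.1,.005,.005,.005],diff_step=1e-3) for t in(25,35,45,55) for L in(.06,.065,.07)),key=lambda r:r.cost)
    p=best.x;ax=axis(p);e2=np.cross(ax,[1,0,0]);e2/=np.linalg.norm(e2);lamp=g+p[2]*e2+[p[4],0,0]+p[3]*ax
    print("tilt",np.degrees(np.arccos(-ax[2])),"side",np.degrees(p[1]),"s",p[2],"L",p[3],"dx",p[4],"med res",np.median(abs(res(p))))
    w=np.array(T)-lamp;print("lamp",lamp,"ax",ax,"dist",np.linalg.norm(w),"aim err deg",np.degrees(np.arccos(w@ax/np.linalg.norm(w))),"shift cm",(100*(np.array(T)-.1*ax-lamp)).round(2))
    # bottom extents as raw check
    print("lowest",P[P[:,2].argsort()[:3]].round(3).tolist(),"most -y",P[P[:,1].argsort()[:3]].round(3).tolist())
E
python3 -c "
from fit3 import *
fit()"
```

```text
scene 366 [ 0.501 -0.176  0.168] [ 0.517 -0.147  0.195]
wrist 1994 [ 0.507 -0.178  0.17 ] [ 0.531 -0.153  0.195]
tilt 35.93513583435568 side -2.087558798860459 s 0.006082947423121216 L 0.07024722918489928 dx 0.0008005450267723474 med res 0.0010063431118104461
lamp [ 0.51693357 -0.16856714  0.16409493] ax [-0.03642671 -0.58573741 -0.8096819 ] dist 0.25444392494585333 aim err deg 87.00793470573606 shift cm [16.97 20.26 -4.71]
lowest [[0.505, -0.162, 0.168], [0.504, -0.162, 0.17], [0.505, -0.161, 0.17]] most -y [[0.519, -0.178, 0.173], [0.517, -0.177, 0.172], [0.521, -0.177, 0.173]]
```

Emit:
{"api": "step_arm", "payload": {
  "moves": [
    [[-1,0.2,0,0,1.6],[-1,0.1,-2,0,1.6],[0,0,-2.5,0,1.6],[0,0,-2.5,0,1.6],[0,0,-2,0,1.6],[0,0,-1,0,1.6],[0,0,-0.8,0,1.6],[0,0,-0.7,0,1.6],[0,0,0,0,1.6]]
  ]
}}

```text
clock: 23.55
tool_pos: [0.4985, -0.1196, 0.0833]
orientation: [180.0, -0.0, -90.1]
force: [0.4, -0.6, -0.1]
opening: 0.0205
gripper_force: 30.0
```

Emit:
{"api": "step_arm", "payload": {
  "moves": [
    [[0,0.2,0,0,1.6],[0,0.3,-0.18,0,1.6],[0,0.3,-0.2,0,1.6],[0,0.3,-0.2,0,1.6],[0,0.25,-0.2,0,1.6],[0,0,0,0,1.6],[0,0,0,0,1.6]]
  ]
}}

```text
clock: 24.25
tool_pos: [0.4988, -0.106, 0.0758]
orientation: [180.0, -0.0, -90.0]
force: [-1.2, -1.7, 2.3]
opening: 0.0203
gripper_force: 30.0
```

Emit:
{"api": "step_arm", "payload": {
  "moves": [
    [[0,0,0.5,0,1.6],[0,0,1.5,0,1.6],[0,0,2.5,0,1.6],[0,0,2.5,0,1.6],[0,0,2.5,0,1.6],[0,0,1.5,0,1.6],[0,0,1,0,1.6],[0,0,0,0,1.6],[0,0,0,0,1.6]]
  ]
}}

```text
clock: 25.15
tool_pos: [0.4984, -0.106, 0.1952]
orientation: [180.0, 0.0, -90.1]
force: [0.1, -0.7, -1.4]
opening: 0.0204
gripper_force: 30.0
```

```bash
python3 -c "
from fit3 import *
fit()"
```

```text
scene 242 [ 0.48  -0.167  0.171] [ 0.498 -0.139  0.191]
wrist 1702 [ 0.486 -0.169  0.173] [ 0.511 -0.145  0.192]
tilt 36.72113824099725 side -2.144411044797631 s 0.014206586263510984 L 0.07271753882530504 dx 0.0009330609907858855 med res 0.0010085313731457964
lamp [ 0.49659107 -0.16077563  0.16435354] ax [-0.0374183  -0.59674893 -0.80155511] dist 0.264185478837365 aim err deg 86.83523871645883 shift cm [19.02 19.6  -4.82]
lowest [[0.485, -0.153, 0.171], [0.484, -0.154, 0.172], [0.484, -0.156, 0.172]] most -y [[0.499, -0.169, 0.176], [0.497, -0.169, 0.176], [0.496, -0.168, 0.177]]
```

```bash
python3 - <<'E'
from h import *
o=ctrl.get_obs();g=o["tool_pos"]+[0,0,.019];L=[]
for n,w,c in(("scene",55,[.498,-.13,.195]),("wrist",110,[.498,-.15,.18])):
    i,K=cam(n);a,d=viewer.snapshot(n);np.savez("f_"+n,a=a,d=d,eye=i["eye"],o=i["orientation"])
    u,v=pix(i,c)[0].astype(int);x0=max(0,min(u-w,640-2*w));y0=max(0,min(v-w,480-2*w));print(n,x0,y0,400/(2*w),"g px",pix(i,[g,g-[0,0,.019]]).round(1).tolist())
    q=cv2.convertScaleAbs(cv2.resize(a[y0:y0+2*w,x0:x0+2*w],(400,400),interpolation=3),alpha=1.6,beta=10)
    L.append(q)
cv2.imwrite("pics/c7.png",np.hstack(L))
E
```

```text
scene 297 180 3.6363636363636362 g px [[332.6, 218.7], [332.1, 232.3]]
wrist 209 99 1.8181818181818181 g px [[319.7, 327.3], [319.4, 307.3]]
```

View pics/c7.png

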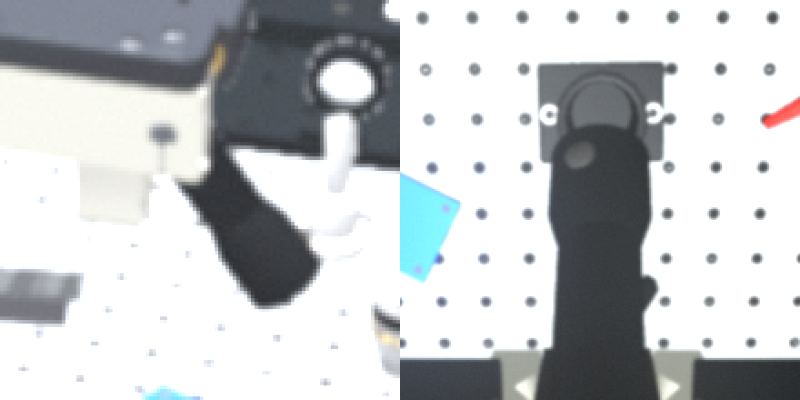

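```bash
cat > fit4.py <<'E'
from h import *
from scipy.optimize import minimize
def fit(T=(.683,-.0245,.036),thr=105,snap=True):
    o=ctrl.get_obs();g=o["tool_pos"]+[0,0,.019];V=[];S=3
    for n in("scene","wrist"):
        i,K=cam(n);a,d=viewer.snapshot(n);C=cloud(i,d);C[d==0]=np.nan
        near=((np.abs(C[...,0]-g[0])<.03)&(C[...,2]>g[2]-.1)).astype(np.uint8);near=cv2.dilate(near,np.ones((5,5)))
        m=(a.max(2)<thr)&(near>0)
        u0,v0=(pix(i,g-[0,.03,.03])[0]-110).astype(int);u0=max(u0,0);v0=max(v0,0)
        M=cv2.resize(m[v0:v0+220,u0:u0+220].astype(np.uint8)*255,None,fx=S,fy=S,interpolation=1)>127
        V.append((i,M,np.array([u0,v0])))
    ph=np.linspace(0,2*np.pi,48)[:,None]
    def cost(p):
        th,ps,s,L,dx=p;ax=np.array([np.sin(ps),-np.sin(th)*np.cos(ps),-np.cos(th)*np.cos(ps)]);e2=np.cross(ax,[1,0,0]);e2/=np.linalg.norm(e2);e1=np.cross(e2,ax)
        b=g+s*e2+[dx,0,0];c=0
        for i,M,o0 in V:
            im=np.zeros(M.shape,np.uint8);lo=L-.054
            for r,t0,t1 in((.0105,lo,L-.031),(.014,L-.031,L)):
                P=np.concatenate([b+t*ax+r*(np.cos(ph)*e1+np.sin(ph)*e2) for t in(t0,t1)])
                cv2.fillConvexPoly(im,cv2.convexHull(((pix(i,P)-o0+.5)*S).astype(np.int32)),1)
            q=(pix(i,[b+(L-.05)*ax,b+L*ax])-o0+.5)*S;w=q[1]-q[0];y,x=np.mgrid[:M.shape[0],:M.shape[1]]
            al=((x-q[0,0])*w[0]+(y-q[0,1])*w[1])/(w@w);pe=abs((x-q[0,0])*w[1]-(y-q[0,1])*w[0])/np.linalg.norm(w)
            k=(al>0)&(al<1.15)&(pe<1.3*.014*np.linalg.norm(w)/.04)
            c+=((im>0)!=M)[k].sum()/max(1,(im>0)[k].sum())
        return c
    best=None
    for t in(28,36,44):
      for s in(0,.012):
        x0=np.array([np.radians(t),0,s,.068,0]);st=np.diag([.08,.05,.005,.005,.003])
        r=minimize(cost,x0,method="Nelder-Mead",options=dict(initial_simplex=np.vstack([x0,x0+st]),maxiter=250,xatol=1e-4,fatol=1e-4))
        if best is None or r.fun<best.fun:best=r
    th,ps,s,L,dx=best.x;ax=np.array([np.sin(ps),-np.sin(th)*np.cos(ps),-np.cos(th)*np.cos(ps)]);e2=np.cross(ax,[1,0,0]);e2/=np.linalg.norm(e2);lamp=g+s*e2+[dx,0,0]+L*ax
    w=np.array(T)-lamp
    print("tilt %.1f side %.1f s %.4f L %.4f dx %.4f cost %.3f"%(np.degrees(np.arccos(-ax[2])),np.degrees(ps),s,L,dx,best.fun),"lamp",lamp.round(4),"dist %.4f aim %.1f"%(np.linalg.norm(w),np.degrees(np.arccos(w@ax/np.linalg.norm(w)))),"shift cm",(100*(np.array(T)-.1*ax-lamp)).round(2),"TCP",o["tool_pos"].round(4))
E
time python3 -c "
from fit4 import *
fit();fit(thr=85)"
```

```text
tilt 37.5 side 0.4 s 0.0142 L 0.0695 dx 0.0002 cost 0.253 lamp [ 0.4989 -0.1597  0.1673] dist 0.2635 aim 84.9 shift cm [18.33 19.61 -5.2 ] TCP [ 0.4983 -0.1061  0.1949]
tilt 37.1 side 0.4 s 0.0151 L 0.0694 dx -0.0001 cost 0.290 lamp [ 0.4989 -0.16    0.168 ] dist 0.2640 aim 84.6 shift cm [18.34 19.59 -5.23] TCP [ 0.4985 -0.1061  0.1952]
real	0m52.661s
user	0m50.507s
sys	0m0.237s
```

Emit:
{"api": "step_arm", "payload": {
  "moves": [
    [[2.5,-0.9,0,0,1.6],[2.5,-0.9,0,0,1.6],[2.5,-0.9,-2,0,1.6],[2.5,-0.8,-3,0,1.6],[0,0,-3,0,1.6],[0,0,-3,0,1.6],[0,0,-2.5,0,1.6],[0,0,-1.5,0,1.6],[0,0,0,0,1.6]]
  ]
}}

```text
clock: 26.45
tool_pos: [0.5969, -0.1412, 0.0431]
orientation: [179.7, -0.0, -90.1]
force: [0.0, 0.3, -0.5]
opening: 0.02
gripper_force: 30.0
```

Emit:
{"api": "step_arm", "payload": {
  "moves": [
    [[0,0,-0.3,0,1.6],[0,0,-0.3,0,1.6],[0,0,-0.2,0,1.6],[0,0,0,0,1.6]]
  ]
}}

```text
clock: 26.85
tool_pos: [0.5989, -0.1411, 0.0383]
orientation: [-180.0, 0.0, -90.1]
force: [-0.7, -0.5, -1.0]
opening: 0.0203
gripper_force: 30.0
```

Emit:
{"api": "step_arm", "payload": {
  "moves": [
    [[0,0,-0.15,0,1.6],[0,0,-0.15,0,1.6],[0,0,0,0,1.6]]
  ]
}}

```text
clock: 27.15
tool_pos: [0.5986, -0.1411, 0.0347]
orientation: [180.0, 0.0, -90.1]
force: [0.2, -0.1, -0.5]
opening: 0.02
gripper_force: 30.0
```

Emit:
{"api": "step_arm", "payload": {
  "moves": [
    [[0,0,-0.15,0,1.6],[0,0,-0.15,0,1.6],[0,0,0,0,1.6]]
  ]
}}

```text
clock: 27.45
tool_pos: [0.5997, -0.1405, 0.0332]
orientation: [-179.9, 0.0, -90.0]
force: [-3.1, 5.4, 11.1]
opening: 0.0202
gripper_force: 30.1
```

Emit:
{"api": "step_arm", "payload": {
  "moves": [
    [[0,0,-0.15,0,1.6],[0,0,-0.15,0,1.6],[0,0,0,0,1.6]]
  ]
}}

```text
clock: 27.75
tool_pos: [0.6012, -0.1397, 0.032]
orientation: [-179.7, 0.0, -90.0]
force: [-4.9, 10.8, 22.1]
opening: 0.0204
gripper_force: 30.1
```

Emit:
{"api": "step_arm", "payload": {
  "moves": [
    [[0,0.25,0,0,1.6],[0,0.25,-0.05,0,1.6],[0,0.2,-0.05,0,1.6],[0,0,0,0,1.6]]
  ]
}}

```text
clock: 28.15
tool_pos: [0.5995, -0.1338, 0.0288]
orientation: [-179.9, -0.0, -90.0]
force: [-1.2, 0.7, 7.5]
opening: 0.0203
gripper_force: 29.9
```

Emit:
{"api": "step_arm", "payload": {
  "moves": [
    [[0,0.2,-0.1,0,1.6],[0,0.2,-0.15,0,1.6],[0,0.2,-0.15,0,1.6],[0,0,0,0,1.6]]
  ]
}}

```text
clock: 28.55
tool_pos: [0.5991, -0.1279, 0.0242]
orientation: [-180.0, -0.0, -90.0]
force: [-1.1, 2.3, 5.9]
opening: 0.0207
gripper_force: 30.0
```

Emit:
{"api": "step_arm", "payload": {
  "moves": [
    [[0,0,0.5,0,1.6],[0,0,2,0,1.6],[0,0,3,0,1.6],[0,0,4,0,1.6],[0,0,4,0,1.6],[0,0,3,0,1.6],[0,0,0,0,1.6],[0,0,0,0,1.6]]
  ]
}}

```text
clock: 29.35
tool_pos: [0.5987, -0.128, 0.1894]
orientation: [-179.9, 0.0, -90.1]
force: [-0.9, 0.1, -1.4]
opening: 0.0201
gripper_force: 30.0
```

```bash
python3 -c "
from fit4 import *
import fit3
fit3.fit();fit()"
```

```text
scene 113 [ 0.581 -0.198  0.172] [ 0.595 -0.171  0.186]
wrist 782 [ 0.586 -0.199  0.175] [ 0.61  -0.183  0.186]
tilt 41.67243011678591 side 0.33039539616689995 s 0.01971167489533813 L 0.06820657248973713 dx -0.0014921823409000852 med res 0.000534659498594537
lamp [ 0.59758457 -0.18809811  0.17051248] ax [ 0.00576646 -0.664846   -0.74695819] dist 0.228371944746278 aim err deg 91.9572591260987 shift cm [ 8.48 23.01 -5.98]
lowest [[0.584, -0.185, 0.172], [0.584, -0.183, 0.172], [0.584, -0.186, 0.172]] most -y [[0.597, -0.199, 0.181], [0.598, -0.199, 0.18], [0.599, -0.199, 0.179]]
tilt 36.5 side 0.6 s 0.0260 L 0.0703 dx -0.0002 cost 0.261 lamp [ 0.5983 -0.1908  0.1655] dist 0.2271 aim 88.5 shift cm [ 8.37 22.58 -4.92] TCP [ 0.5978 -0.1281  0.1876]
```

```bash
sed -i 's/(C\[...,2\]<g\[2\]-.022)/(C[...,2]<g[2]+(.025 if n=="wrist" else -.02))/; s/a.max(2)<90/a.max(2)<70/; s/(C\[...,0\]-g\[0\])<.02)/(C[...,0]-g[0])<(.016 if n=="wrist" else .02))/' fit3.py
cat >> fit3.py <<'E'
    # body-only line: upper-surface ridge from the wrist camera, per slice along z
    W=A[-1];c=np.abs(W[:,0]-g[0])<.004;W=W[c];print("ridge y,z:",[(round(1000*(y-g[1])),round(1000*(z-g[2]))) for _,y,z in W[W[:,2].argsort()][::max(1,len(W)//16)]])
E
python3 -c "
import fit3
fit3.fit()"
```

```text
scene 154 [ 0.578 -0.198  0.169] [ 0.594 -0.168  0.186]
wrist 9038 [ 0.586 -0.198  0.176] [ 0.613 -0.136  0.231]
tilt 47.03907075672175 side -2.7673302459931413 s 0.015703133101005493 L 0.0781345793969924 dx 0.0013713162174937813 med res 0.0006399027369236587
lamp [ 0.59551685 -0.1958904   0.16455926] ax [-0.04828025 -0.73022426 -0.68149948] dist 0.23142051174468994 aim err deg 100.39703764832325 shift cm [ 9.23 24.44 -6.04]
lowest [[0.584, -0.186, 0.169], [0.582, -0.185, 0.17], [0.584, -0.185, 0.17]] most -y [[0.59, -0.198, 0.182], [0.596, -0.198, 0.179], [0.592, -0.198, 0.183]]
ridge y,z: [(-70, -27), (-66, -23), (-61, -17), (-53, -12), (-46, -9), (-44, -6), (-42, -4), (-37, -1), (-34, 2), (-33, 5), (-29, 7), (-26, 11), (-22, 14), (-22, 15), (-19, 18), (-17, 20), (-15, 22), (-12, 24)]
```

Emit:
{"api": "step_arm", "payload": {
  "moves": [
    [[0.5,1.2,0,0,1.6],[1,2.5,0,0,1.6],[1,2.7,0,0,1.6],[1,2.7,0,0,1.6],[1,2.7,0,0,1.6],[1,2.7,0,0,1.6],[1,2.7,0,0,1.6],[1,2.7,0,0,1.6],[0.8,2.2,0,0,1.6],[0.5,1.5,0,0,1.6]]
  ]
}}

```text
clock: 30.65
tool_pos: [0.6871, 0.1099, 0.1882]
orientation: [180.0, -0.0, -90.0]
force: [-0.6, 0.0, -1.6]
opening: 0.0201
gripper_force: 30.0
```

Emit:
{"api": "step_arm", "payload": {
  "moves": [
    [[0,0,-1,0,1.6],[0,0,-1.5,0,1.6],[0,0,-1.5,0,1.6],[0,0,-1,0,1.6],[0,0,0,0,1.6],[0,0,0,0,1.6]]
  ]
}}

```text
clock: 31.25
tool_pos: [0.6868, 0.1073, 0.1387]
orientation: [180.0, -0.0, -90.1]
force: [-0.2, 0.1, 0.7]
opening: 0.0202
gripper_force: 30.0
```

```bash
python3 - <<'E'
import fit3
from h import *
fit3.fit()
# top plate as seen by the wrist and scene/top cameras now
o=ctrl.get_obs();print(o["tool_pos"],o["joint_pos"].round(1))
for n in("wrist","top"):
    i,K=cam(n);a,d=viewer.snapshot(n);C=cloud(i,d)
    m=(d>0)&(abs(C[...,2]-.036)<.006)&(abs(C[...,0]-.683)<.05)&(abs(C[...,1]+.0245)<.05)
    if m.sum()>20:
        P=C[m];r=cv2.minAreaRect((P[:,:2]*1000).astype(np.float32));print(n,len(P),"plate rect",r)
E
```

```text
scene 57 [0.67  0.038 0.126] [0.684 0.059 0.137]
wrist 8897 [0.675 0.037 0.127] [0.702 0.1   0.183]
tilt 46.45711766108528 side -2.605970311199102 s 0.01592645720860846 L 0.07486253969661394 dx 0.0015501868861908365 med res 0.000621774069314596
lamp [0.6849049  0.0421376  0.11762813] ax [-0.04546708 -0.7234316  -0.68889728] dist 0.1053914126403733 aim err deg 7.340127988183174 shift cm [ 0.26  0.57 -1.27]
lowest [[0.673, 0.048, 0.126], [0.673, 0.051, 0.127], [0.67, 0.049, 0.127]] most -y [[0.692, 0.038, 0.131], [0.676, 0.038, 0.136], [0.677, 0.038, 0.137]]
ridge y,z: [(-68, -24), (-62, -19), (-60, -16), (-53, -11), (-49, -10), (-49, -8), (-45, -5), (-38, -1), (-36, 3), (-33, 4), (-28, 9), (-27, 12), (-23, 14), (-21, 16), (-18, 18), (-17, 20), (-14, 22), (-15, 23)]
[0.68722666 0.10770312 0.13960561] [ 24.9  25.8  -3.    0.  -61.2 -25. ]
wrist 6431 plate rect ((683.2432861328125, -23.887649536132812), (50.44926452636719, 50.84174728393555), 8.29530143737793)
top 699 plate rect ((681.7774047851562, -24.6981258392334), (48.58174133300781, 50.16271209716797), 8.415107727050781)
```

Emit:
{"api": "step_arm", "payload": {
  "moves": [
    [[0.1,0.2,-0.5,0,1.6],[0.1,0.3,-0.5,0,1.6],[0,0,-0.3,0,1.6],[0,0,0,0,1.6],[0,0,0,0,1.6],[0,0,0,0,1.6]]
  ]
}}

```text
clock: 32.05
tool_pos: [0.6888, 0.1129, 0.1259]
orientation: [-180.0, -0.0, -90.1]
force: [0.1, -0.2, -0.9]
opening: 0.0205
gripper_force: 30.0
```

```bash
python3 - <<'E'
import fit3
fit3.fit((.683,-.024,.036))
E
```

```text
scene 54 [0.67  0.043 0.112] [0.681 0.064 0.124]
wrist 8986 [0.676 0.042 0.113] [0.703 0.106 0.17 ]
tilt 46.0304157617724 side -2.2862912129727513 s 0.01573907039624289 L 0.07113225906040804 dx 0.0008857969912198283 med res 0.000614536211966157
lamp [0.68685916 0.05082186 0.10686962] ax [-0.03989272 -0.718602   -0.69427641] dist 0.1031295674677803 aim err deg 0.5845654392087648 shift cm [ 0.01 -0.3  -0.14]
lowest [[0.676, 0.056, 0.112], [0.672, 0.053, 0.113], [0.673, 0.052, 0.115]] most -y [[0.681, 0.043, 0.124], [0.684, 0.043, 0.117], [0.694, 0.043, 0.116]]
ridge y,z: [(-68, -25), (-65, -23), (-64, -20), (-59, -15), (-53, -13), (-48, -10), (-46, -8), (-45, -5), (-43, -4), (-37, 0), (-33, 4), (-32, 7), (-28, 10), (-26, 12), (-18, 18), (-17, 19), (-16, 21), (-14, 23), (-13, 24)]
```

Tilt is 46°, lamp distance 10.3 cm and aim error 0.6°, so the pose is good. Handing in.

```bash
python3 -c "
from plant import close_job
print(close_job())"
```

```text
the job is handed in; nothing more can be done
None
```

The stack is squared on its riser block, and the torch is held raised at about 46°, lamp end lower, its lamp about 10.3 cm from the middle of the top plate and pointing at it (camera estimates). To set the tilt I pressed the torch against its holder's rim and its lamp end on the bare table. The job is handed in at about 32 s, with no verdict returned.

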